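Turn the analyser's air pump over its compression and shut the lid

ROBOT

A 6-joint arm with a two-finger parallel gripper is mounted at the origin on the work surface. World frame = base frame: x ahead of the robot, y to its left, z up, the work surface at z = 0. Lengths are in m, angles in rad, forces in N, time in s.
With the tool pointing down it reaches from about 0.35 to 0.975 m from the base axis. Payload 4.9 kg.
Tool frame: the origin (TCP) lies on the centre line of the jaws, within the pads' length; the fingertips stand 11 mm ahead of it and the grasp point (between the pads) lies 8 mm behind it; z points along the fingers, y is the direction in which the jaws open and shut (so a half turn about z gives the same grasp; the last joint's range is limited). The gripper opens to 85 mm and grips with 20 to 120 N. Pads are 22 mm wide; open, the fingers measure 114 mm over their backs; the gripper's body (76 mm by 85 mm) begins 54 mm behind the grasp point. The pads swing forward as they close: fully open they stand 13 mm farther back than shut.
Start: joints at [1.122, 0.053, 1.613, -0, 1.476, -0.119], TCP at [0.202, 0.591, 0.204] pointing down, gripper open.
Joint ranges: [-3.01, 3.01], [-1.01, 2.22], [0.06, 2.58], [-1.02, 4.17], [0.09, 2.62], [-3.14, 3.14]. Speed limits (rad/s): [2.57, 2.57, 3.14, 3.14, 3.14, 3.14].

INTERFACE

Orientations are given as a rotation vector (axis times angle).
In Python, from station import ctrl gives the robot as it stands.
- The arm moves only by the shell command python3 -m crank 'ROWS' [OPENING] [FORCE]. ROWS is JSON, a list of rows, each an object of numbers: "x", "y", "z": the shift along the tool's x, y, z as a fraction of full scale; "roll": the turn about the tool's z as a fraction of full scale. In form: [{"x": .., "y": .., "z": .., "roll": ..}, ...]. A call has 1 to 10 rows; each row shifts and turns the commanded pose from where the row before left it, along the tool's axes as they then stand; what a row does not reach is not made up. Full scale, the value 1, is 0.06 m for a shift and 0.12 rad for a turn. A row lasts 1/8 s, in which the tool goes at most 62.5 mm and 10.7 degrees, less where a joint would pass 70% of its speed; a pose out of reach is approached as far as the arm can. A call with a number of a shift or a turn outside -1 to 1 is refused whole. A call with a gripper value outside its range is refused whole. OPENING is the closure, from 0 (fully open) to 1 (shut), set as the call begins (- or left out, the last holds). The fingers move at their own pace and stop on an object; FORCE is the grip in N (left out, the last holds). Time passes only in rows, so rows that do not move let the fingers close. It gives the time, the measured TCP pose, the force and the opening at its end, in the units of the state.
- ctrl.get_obs(): the state, without advancing time (a new reading comes with each control period).
- ctrl.get_image(name): name is "scene" or "top"; returns a dict with "img" (384x512x3 uint8, red, green, blue), "K" (3x3 intrinsics, pixels), "rvec" (rotation vector, rad) and "tvec" (3), from world to camera coordinates, as OpenCV has them. Camera axes: x right, y down, z forward; pixel columns grow to the right and rows downward; lengths in m; the calibration is good to about 2 mm. A picture is of the moment at which its call begins. There is no depth.
- ctrl.finish_job(): hands the job in, once; it reports no verdict.
The state is a dict: "t": time; "q": joint angles; "dq": joint speeds; "effort": joint torques, N m; "tool_pos": TCP position; "tool_rot": TCP orientation; "contact_force": force on the tool from outside, world axes, zero at the start; "wrist_torque": the same for the moment, N m; "opening": finger opening in m.
Only numpy, scipy, OpenCV 4.12 (cv2) and the standard library are available. Lean on these libraries where they do the work, as an engineer would, in place of code of your own. Each camera call takes 0.05 s, during which the arm holds its last target.

TASK

The analyser's air pump has to start unloaded. Pushing the turning peg with the fingertips, not clamping it, turn the flywheel slowly clockwise (seen from above) through the next compression: feel the resistance build up to its peak and fall right off again, and leave the wheel standing just past there, without forcing it or letting it run on. Then close the pump's lid gently, leaving the things around it alone.

Things in the scene. Friction and masses are not known exactly. Their poses are not given: they have to be found in the camera images.
- pump: White steel pump unit fixed to the bench, 240 (x) by 305 (y) by 140 mm high. Origin on the bench under the flywheel's shaft; x to the far one of its two diaphragm heads (square aluminium blocks out to 170 mm), y to the hinge end, z up. The open well on top holds the flywheel: 213 by 184 mm inside, centred on the shaft, 15 mm side walls, rim at height 140.
- flywheel: Flat dark disc on a vertical shaft, 150 mm across, 20 mm thick; origin on the axis at its underside, 78 mm above the bench; its x points to the peg. Flat top face at 98 mm, 3 mm raised rim; hub and nut stand 18 mm above the face within 19 mm of the axis. It stays where it is left, except on the climb to a compression peak, where it swings back.
- peg (a point): Middle of the turning peg: bare upright steel pin, 16 mm thick, 52 mm from the axis, from the top face (98 mm above the bench) to 132 mm; this point is at 115 mm. Push needed along its circle: 2 to 6 N between compressions; 12 to 15 N at the peak, 24 to 120 degrees on from the start; 30 degrees past the peak, at the head's top, it is back to about 5 N, soon after 2 to 3 N.
- crank_pin (a point): Centre of the ring on the crank's eccentric, hidden under the well, circling clockwise with the wheel 1.2 mm from the axis. The next head is at its top when it lies straight to pump +x of the axis; just past is a little to -y. The flywheel is clamped on the shaft at an unknown angle, so the peg does not tell it, and readings (2 mm noise) are too coarse for it: go by feel.
- lid_hinge (a point): Middle of the lid's hinge axis, along pump x, at the well's left (+y) edge, 100 mm from the shaft and 143.5 mm above the bench.
- lid_edge (a point): Middle of the lid's free edge, a 12 mm thick rolled aluminium hem, 198 mm from the hinge axis, along pump x. The lid is a 5 mm white steel plate 238 mm wide, leaning open outward past upright at the start.
- lid (a joint): Lid angle in rad: 0 shut flat on the well, 1.57 upright, up to 2.3 open. The friction hinge holds it at any angle; 1 to 6 N at the edge moves it.
- tube_rack: Bystander: white rack with capped blood tubes, 75 x 165 x 82 mm, loose; origin under its centre.
- reagent: Bystander: white reagent bottle, 54 mm across, 125 mm tall, loose; origin under its centre.
- slide_box: Bystander: small open red box, 95 x 75 x 32 mm, loose; origin under its centre.
- filter: Bystander: spare air filter cartridge, pale cylinder 60 mm across, 64 mm tall, loose; origin under its centre.

How it is judged:
On the way, in this order (a step that is already met when the one before it is completed fails the run):
1. the flywheel has been turned over the compression and stands just past the head's top, with nothing pushing it (x of crank_pin in the frame of pump above 0 m and y of crank_pin in the frame of pump between -0.00065 and 0 m and contact force between each of the arm, the fingers and pump below 0.3 N), for 0.3 s.
2. the lid is shut (value of joint lid below 0.04 rad), for 0.2 s.
At the end, for the whole second after the job is handed in: The flywheel stands 0 to 33 degrees past the head's top, that is some 30 to 63 degrees past the peak of the resistance, the lid is shut to within 0.04 rad, and the rack, bottle, box and filter are within 20 mm of where they stood (x of crank_pin in the frame of pump above 0 m and y of crank_pin in the frame of pump between -0.00065 and 0 m and value of joint lid below 0.04 rad and distance of each of tube_rack, reagent, slide_box, filter from where it was at the start of the episode below 0.02 m); the robot touches nothing.
It fails at once if the flywheel is forced or its peg clamped: over 30 N from the fingers (contact force between the fingers and flywheel above 30 N).
It fails at once if the flywheel runs on, 55 degrees or more past the top (y of crank_pin in the frame of pump below -0.00098 m).
It fails at once if the flywheel is spun or kicks, faster than 4 rad/s (angular speed of flywheel above 4 rad/s).
It fails at once if the lid is slammed, faster than 3 rad/s (velocity of joint lid below -3 rad/s).
It also fails if it takes over 72 s, if anything falls off the work surface, if the arm or the gripper's body presses on something with over 40 N, if the wrist force passes 120 N, or if a joint passes its speed limit or range.

## Working session

There is one attempt and no reset: what is moved stays moved. The work goes in short steps, Python scripts to look and compute and a shell command to move; the robot and the scene stay as the last step left them, time stands still between calls to the robot, and variables do not carry over. Pictures are saved under pics/ and viewed, and the job is handed in when it is done.

```bash
ls; mkdir -p pics; python3 - <<'E'
from station import ctrl
import cv2
o=ctrl.get_obs(); print(o)
for n in("scene","top"):
    d=ctrl.get_image(n); cv2.imwrite(f"pics/{n}0.png",cv2.resize(d["img"][:,:,::-1],(800,600),interpolation=cv2.INTER_CUBIC)); print(n,d["K"],d["rvec"],d["tvec"])
E
```

```text
pics
{'t': 0.0, 'q': array([ 1.12200983e+00,  5.33487414e-02,  1.61429361e+00, -4.82747125e-05,
        1.47600017e+00, -1.18990002e-01]), 'dq': array([-0.00112729, -0.00027855,  0.00088653,  0.0001882 ,  0.00117611,
        0.00063538]), 'effort': array([-1.66911414e-03, -3.93698430e+01, -3.70160973e+01, -3.61849980e-04,
        7.31302847e-03,  1.29316536e-06]), 'tool_pos': array([0.20211675, 0.59069708, 0.20236834]), 'tool_rot': array([-0.5156045 , -3.09845596,  0.00311167]), 'contact_force': array([-0.43412026, -0.66789551,  0.01861543]), 'wrist_torque': array([0.01640151, 0.01961323, 0.02070438]), 'opening': 0.08540698034973997}
scene [[491.76764766   0.         255.54858294]
 [  0.         491.76764766 189.24774926]
 [  0.           0.           1.        ]] [ 1.19247999 -2.66016366  0.57488896] [0.45764322 0.42535963 1.15967928]
top [[417.44493742   0.         253.98629802]
 [  0.         417.44493742 187.87053627]
 [  0.           0.           1.        ]] [ 2.18560627 -2.12077544  0.16213987] [0.05822127 0.62651295 1.28361569]
```

View pics/scene0.png

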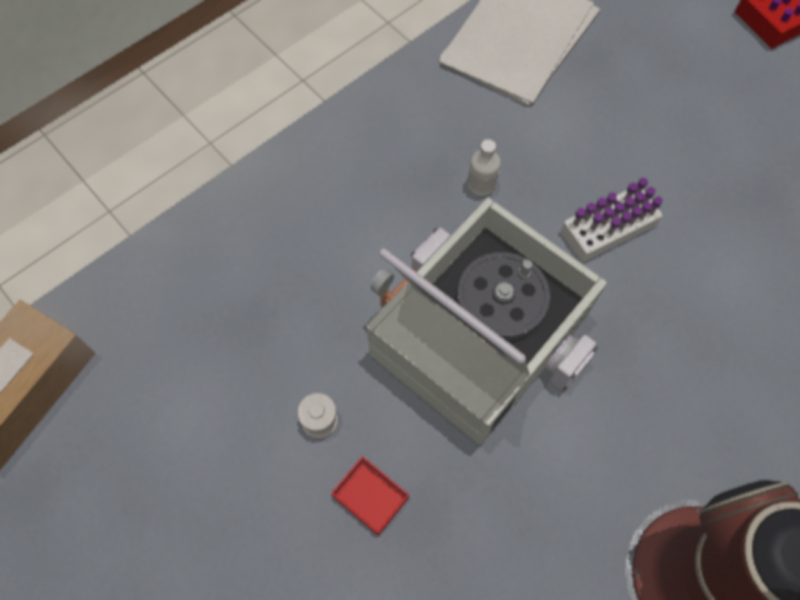

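View pics/top0.png

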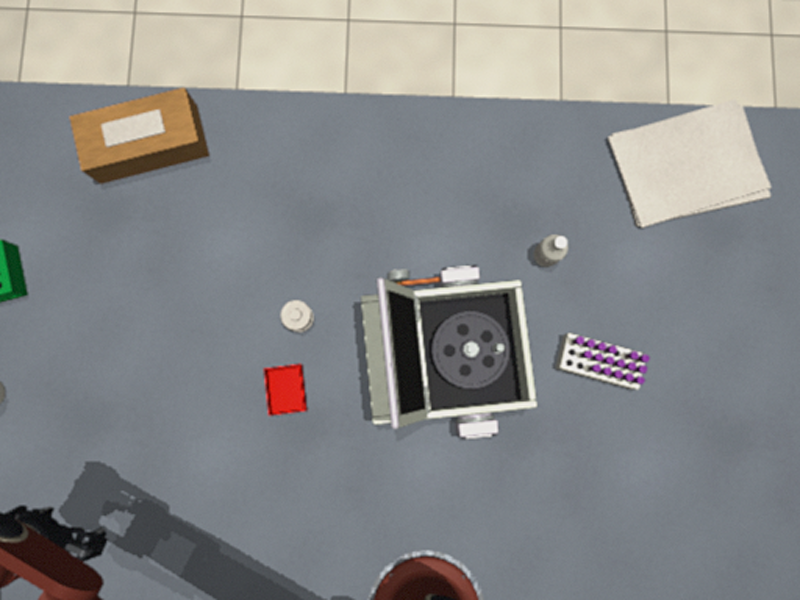

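The top view shows the flywheel hub near (471,349), the peg near (500,348), and the lid leaning out to the left. The far head is near (460,273). I'll enlarge both views.

```bash
cat > h.py <<'E'
import numpy as np, cv2
from station import ctrl
def ray(d,uv):
    R=cv2.Rodrigues(np.array(d["rvec"],float))[0]; t=np.array(d["tvec"],float).reshape(3)
    r=R.T@np.linalg.inv(d["K"])@np.array([uv[0],uv[1],1.]); return -R.T@t, r
def at_z(d,uv,z):
    c,r=ray(d,uv); return c+r*(z-c[2])/r[2]
def proj(d,P):
    return cv2.projectPoints(np.array(P,float).reshape(-1,3),np.array(d["rvec"],float),np.array(d["tvec"],float),np.array(d["K"],float),None)[0].reshape(-1,2)
def crop(d,u0,v0,w,h,s,fn):
    cv2.imwrite(fn,cv2.resize(np.ascontiguousarray(d["img"][v0:v0+h,u0:u0+w,::-1]),None,fx=s,fy=s,interpolation=cv2.INTER_CUBIC))
E
python3 - <<'E'
from h import *
crop(ctrl.get_image("top"),220,160,130,125,5,"pics/tc.png")
crop(ctrl.get_image("scene"),225,120,170,170,3.5,"pics/sc.png")
E
```

```text
(no output)
```

View pics/tc.png

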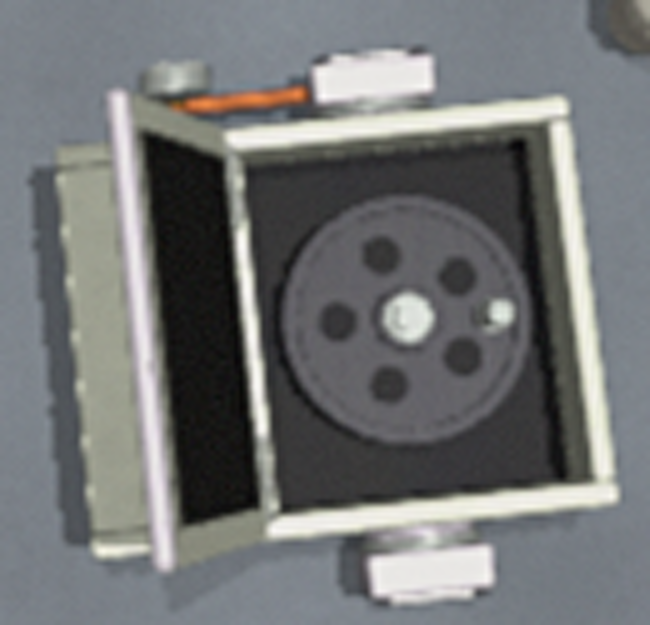

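View pics/sc.png

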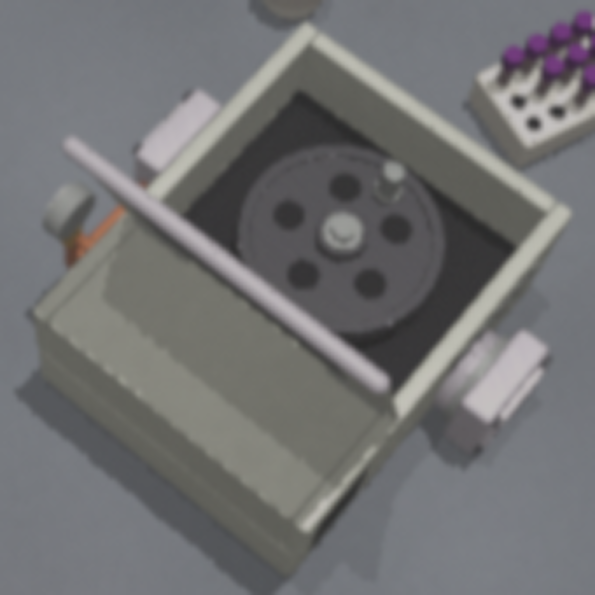

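```bash
python3 - <<'E'
from h import *
T=ctrl.get_image("top");S=ctrl.get_image("scene")
t=lambda u,v:(220+u/5-.4,160+v/5-.4)
s=lambda u,v:(225+u/3.5-.36,120+v/3.5-.36)
print("hub",at_z(T,t(408,317),.116),at_z(S,s(343,228),.116))
print("peg",at_z(T,t(502,312),.132),at_z(S,s(393,171),.132))
print("disc",at_z(T,t(405,319),.101))
a=at_z(T,t(570,97),.14);b=at_z(T,t(618,497),.14);print("cor",a,b,np.linalg.norm(a-b),np.degrees(np.arctan2(*(a-b)[1::-1])))
print("cor S",at_z(S,s(311,25),.14),at_z(S,s(570,211),.14))
# lid edge triangulate
for pt,ps in [((118,95),(70,143)),((165,568),(385,385))]:
    c1,r1=ray(T,t(*pt));c2,r2=ray(S,s(*ps))
    A=np.stack([r1,-r2],1);x=np.linalg.lstsq(A,c2-c1,rcond=None)[0];print("lid",c1+r1*x[0],c2+r2*x[1])
E
```

```text
hub [ 0.51316909 -0.06574918  0.116     ] [ 0.5113304  -0.06720116  0.116     ]
peg [ 0.5167988  -0.11900817  0.132     ] [ 0.515477   -0.11890245  0.132     ]
disc [ 0.51281122 -0.06581258  0.101     ]
cor [ 0.64468213 -0.15709459  0.14      ] [ 0.41172607 -0.18544159  0.14      ] 0.2346744107861403 6.937863862421698
cor S [ 0.6382187  -0.15626971  0.14      ] [ 0.40880386 -0.18544677  0.14      ]
lid [0.60591074 0.10687669 0.33376259] [0.60403396 0.10557677 0.33343214]
lid [0.37613793 0.07670597 0.33605994] [0.37480565 0.07590937 0.33615038]
```

Hub and disc from both views put the axis at about (0.5125, -0.0665) and the pump yaw at about +7°. The peg is at radius 52.7 mm (52 expected), bearing -86°. The lid edge is at (0.490, 0.091, 0.335), giving a radius of 0.20 (0.198 expected) and about 1.87 rad open. First move: shut the fingers, rise and turn tool x onto the clockwise tangent.

```bash
python3 -m crank '[{"z":-1,"roll":-0.85},{"z":-1,"roll":-0.85},{"z":-1,"roll":-0.85},{"z":-1,"roll":-0.85},{"z":0}]' 1 40; cat >> h.py <<'E'
def goto(x,y):
    o=ctrl.get_obs(); R=cv2.Rodrigues(np.array(o["tool_rot"]))[0]; p=o["tool_pos"]
    print("p",p.round(4),"F",np.round(o["contact_force"],2),"q6",o["q"][5].round(3),"xyaw",np.degrees(np.arctan2(R[1,0],R[0,0])).round(1),"op",round(o["opening"],4),"t",o["t"])
    print("units to go (tool x,y):",(R.T@(np.array([x,y,p[2]])-p)/.06).round(2))
E
python3 -c "
from h import *
goto(.550,-.117)"
```

```text
p [0.2023 0.5911 0.2032] F [-0.29  0.2  -0.38] q6 -0.119 xyaw 161.1 op 0.0853 t 0.3
units to go (tool x,y): [-9.3  -9.29  0.01]validation failed for argument at $[0]...
```

```bash
python3 -m crank '[{"x":0,"y":0,"z":-1,"roll":-0.85},{"x":0,"y":0,"z":-1,"roll":-0.85},{"x":0,"y":0,"z":-1,"roll":-0.85},{"x":0,"y":0,"z":-1,"roll":-0.85},{"x":0,"y":0,"z":0,"roll":0}]' 1 40; 
python3 -c "
from h import *
goto(.550,-.117)"
```

```text
t: 0.92
tool_pos: [0.2029, 0.5924, 0.4517]
tool_rot: [-0.123, 3.133, 0.017]
contact_force: [0.0, 0.1, -0.7]
opening: 0.0004
p [0.2029 0.5924 0.4517] F [ 0.04  0.1  -0.65] q6 -0.527 xyaw -175.5 op 0.0004 t 0.925
units to go (tool x,y): [ -4.84 -12.24  -0.1 ]
```

```bash
python3 -m crank '[{"x":-0.34,"y":-0.87,"z":0,"roll":0},{"x":-0.34,"y":-0.87,"z":0,"roll":0},{"x":-0.34,"y":-0.87,"z":0,"roll":0},{"x":-0.34,"y":-0.87,"z":0,"roll":0},{"x":-0.34,"y":-0.87,"z":0,"roll":0},{"x":-0.34,"y":-0.87,"z":0,"roll":0},{"x":-0.34,"y":-0.87,"z":0,"roll":0},{"x":-0.34,"y":-0.87,"z":0,"roll":0},{"x":-0.34,"y":-0.87,"z":0,"roll":0},{"x":-0.34,"y":-0.87,"z":0,"roll":0}]' >/dev/null;  python3 -m crank '[{"x":-0.34,"y":-0.87,"z":0,"roll":0},{"x":-0.34,"y":-0.87,"z":0,"roll":0},{"x":-0.34,"y":-0.87,"z":0,"roll":0},{"x":-0.17,"y":-0.43,"z":0,"roll":0},{"x":0,"y":0,"z":0,"roll":0},{"x":0,"y":0,"z":0,"roll":0}]'
python3 -c "
from h import *
goto(.550,-.117)"
```

```text
t: 2.92
tool_pos: [0.5317, -0.0889, 0.443]
tool_rot: [0.123, -3.138, -0.001]
contact_force: [-0.7, -0.1, 0.4]
opening: -0.0003
p [ 0.5317 -0.0889  0.443 ] F [-0.67 -0.1   0.35] q6 -1.953 xyaw -175.5 op -0.0003 t 2.925
units to go (tool x,y): [-0.27 -0.49 -0.  ]
```

```bash
python3 -m crank '[{"x":-0.27,"y":-0.49,"z":0.5,"roll":0},{"x":0,"y":0,"z":0.9,"roll":0},{"x":0,"y":0,"z":0.9,"roll":0},{"x":0,"y":0,"z":0.9,"roll":0},{"x":0,"y":0,"z":0.6,"roll":0},{"x":0,"y":0,"z":0.25,"roll":0},{"x":0,"y":0,"z":0,"roll":0}]'
python3 -c "
from h import *
goto(.550,-.117)
T=ctrl.get_image('top');crop(T,220,160,130,125,4,'pics/t2.png');S=ctrl.get_image('scene');crop(S,225,100,170,190,3,'pics/s2.png')"
```

```text
t: 3.8
tool_pos: [0.5502, -0.1167, 0.2005]
tool_rot: [0.124, -3.139, -0.0]
contact_force: [-0.3, -0.1, 0.2]
opening: 0.0002
p [ 0.5502 -0.1167  0.2005] F [-0.29 -0.1   0.17] q6 -1.991 xyaw -175.5 op 0.0002 t 3.8
units to go (tool x,y): [ 0.   -0.01  0.  ]
```

View pics/s2.png

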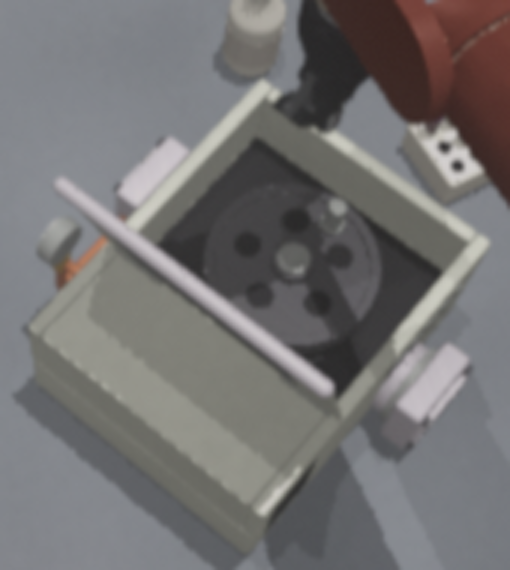

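View pics/t2.png

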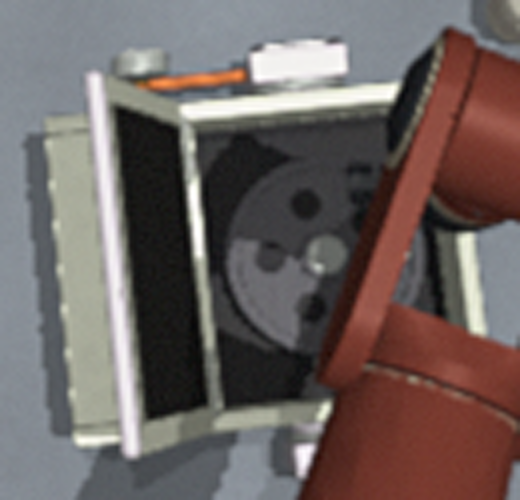

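The scene view shows the fingertips over the well, about 30 mm behind the peg (peg top at crop 337,207). The way down is clear.

```bash
python3 -m crank '[{"x":0,"y":0,"z":0.5,"roll":0},{"x":0,"y":0,"z":0.4,"roll":0},{"x":0,"y":0,"z":0.2,"roll":0},{"x":0,"y":0,"z":0.12,"roll":0},{"x":0,"y":0,"z":0,"roll":0},{"x":0,"y":0,"z":0,"roll":0}]'
python3 -c "
from h import *
goto(.537,-.117)"
```

```text
t: 4.65
tool_pos: [0.5512, -0.1177, 0.1286]
tool_rot: [-0.123, 3.137, -0.001]
contact_force: [-0.7, -0.1, -1.1]
opening: -0.0
p [ 0.5512 -0.1177  0.1286] F [-0.69 -0.12 -1.06] q6 -1.992 xyaw -175.5 op -0.0 t 4.65
units to go (tool x,y): [ 0.23  0.03 -0.  ]
```

```bash
cat >> h.py <<'E'
C=np.array([.5125,-.0665])
def feel(D=.06,off=.019,r=.052):
    o=ctrl.get_obs(); R=cv2.Rodrigues(np.array(o["tool_rot"]))[0]; p=np.array(o["tool_pos"]); F=np.array(o["contact_force"])
    Rm=R[:2,:2]; x=R[:2,0]; y=R[:2,1]; rel=(p[:2]-C)
    # pusher face plane: points with (P-p).x=off; peg on circle radius r
    s=rel@x+off; ph=np.degrees(np.arctan2(x[1],x[0]))
    # peg = r*(cos,sin)(th); peg.x = s  ; th = phx+90 -asin(s/r)
    th=ph+90-np.degrees(np.arcsin(np.clip(s/r,-1,1)))
    th=(th+86+180)%360-180-86 if False else th
    turned=(-86-th)%360
    if turned>270: turned-=360
    L=Rm.T@(-rel)*1000  # centre in tool frame
    tgt=np.array([19,52])
    c,sn=np.cos(D),np.sin(D)
    disp=-(np.array([[c,-sn],[sn,c]])@tgt)+tgt   # ideal
    err=L-tgt
    u=(disp+err)/60
    print(f"t {o['t']:.2f} peg turned {turned:.1f} resist {-F[:2]@x:.2f} lat {F[:2]@y:.2f} Fz {F[2]:.2f} | wheel-centre in tool {L.round(1)} z {p[2]:.4f} | next row roll {D/.12:.2f} x {u[0]:.3f} y {u[1]:.3f}")
E
python3 -m crank '[{"x":0.08,"y":0,"z":0.04,"roll":0},{"x":0.06,"y":0,"z":0,"roll":0},{"x":0,"y":0,"z":0,"roll":0}]' >/dev/null; python3 -c "
from h import *
feel()"
python3 -m crank '[{"x":0.05,"y":0,"z":0,"roll":0}]' >/dev/null; python3 -c "
from h import *
feel()"
python3 -m crank '[{"x":0.05,"y":0,"z":0,"roll":0}]' >/dev/null; python3 -c "
from h import *
feel()"
```

```text
t 5.03 peg turned -7.2 resist 0.56 lat -0.93 Fz 0.08 | wheel-centre in tool [25.1 53.8] z 0.1250 | next row roll 0.50 x 0.155 y 0.012
t 5.15 peg turned -4.2 resist -0.87 lat -0.39 Fz -0.11 | wheel-centre in tool [22.4 53.8] z 0.1251 | next row roll 0.50 x 0.109 y 0.013
t 5.28 peg turned -0.8 resist 0.38 lat 0.16 Fz -0.01 | wheel-centre in tool [19.3 53.8] z 0.1250 | next row roll 0.50 x 0.057 y 0.012
```

```bash
f(){ python3 -c "
from h import *
feel()"; }
python3 -m crank '[{"x":0.05,"y":-0.02,"z":0,"roll":0}]' >/dev/null;f
python3 -m crank '[{"x":0.05,"y":-0.01,"z":0,"roll":0.5}]' >/dev/null;f
python3 -m crank '[{"x":0.05,"y":-0.015,"z":0,"roll":0.5}]' >/dev/null;f
```

```text
t 5.40 peg turned 2.6 resist 1.30 lat 0.43 Fz -0.00 | wheel-centre in tool [16.2 55. ] z 0.1250 | next row roll 0.50 x 0.006 y 0.032
t 5.53 peg turned 5.7 resist 0.25 lat 0.26 Fz 0.59 | wheel-centre in tool [16.6 54.8] z 0.1250 | next row roll 0.50 x 0.013 y 0.028
t 5.65 peg turned 8.8 resist 0.49 lat 0.63 Fz -0.12 | wheel-centre in tool [16.9 54.7] z 0.1250 | next row roll 0.50 x 0.018 y 0.028
```

```bash
python3 -c "
from h import *
S=ctrl.get_image('scene');crop(S,260,120,130,120,5,'pics/s3.png')"
```

```text
(no output)
```

View pics/s3.png

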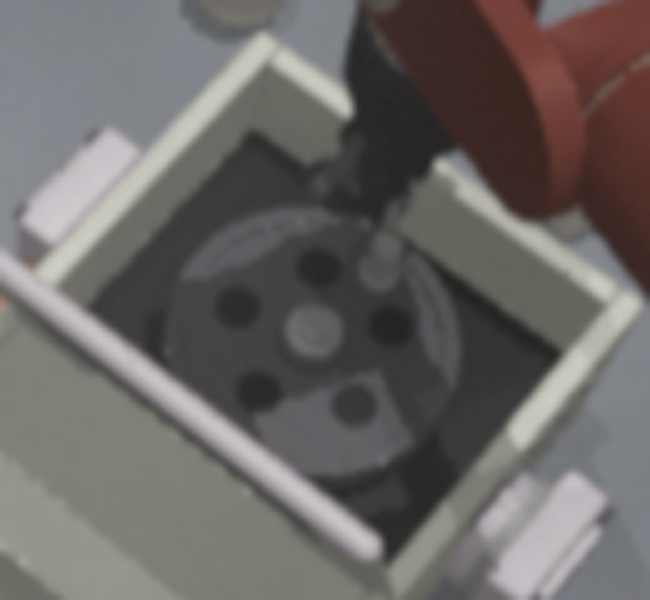

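```bash
python3 -c "
from h import *
S=ctrl.get_image('scene')
P=at_z(S,(336.6,168.6),.132);d=P[:2]-C;print(P,np.linalg.norm(d),np.degrees(np.arctan2(d[1],d[0])))"
```

```text
[ 0.51581707 -0.11808749  0.132     ] 0.051694024003881 -86.32095023171637
```

The scene view shows the peg top at crop (385,245), which is still bearing -86°, so there is no contact yet. Continuing.

```bash
f(){ python3 -c "
from h import *
feel()"; }
python3 -m crank '[{"x":0.05,"y":0,"z":0,"roll":0}]' >/dev/null;f
python3 -m crank '[{"x":0.05,"y":0,"z":0,"roll":0}]' >/dev/null;f
```

```text
t 5.88 peg turned 11.9 resist 0.05 lat -0.55 Fz -0.35 | wheel-centre in tool [14.  54.7] z 0.1251 | next row roll 0.50 x -0.031 y 0.028
t 6.00 peg turned 15.4 resist -0.30 lat 0.10 Fz -0.06 | wheel-centre in tool [10.8 54.7] z 0.1250 | next row roll 0.50 x -0.083 y 0.027
```

```bash
f(){ python3 -c "
from h import *
feel()"; }
python3 -m crank '[{"x":0.04,"y":0,"z":0,"roll":0}]' >/dev/null;f
```

```text
t 6.12 peg turned 18.1 resist -0.04 lat -0.49 Fz -0.39 | wheel-centre in tool [ 8.4 54.6] z 0.1250 | next row roll 0.50 x -0.124 y 0.027
```

```bash
python3 -c "
from h import *
goto(.5,-.1)
S=ctrl.get_image('scene');crop(S,260,120,130,120,5,'pics/s4.png');T=ctrl.get_image('top');crop(T,220,160,130,125,5,'pics/t4.png')
o=ctrl.get_obs();p=np.array(o['tool_pos']);print(o['tool_rot'])
for dz in(0,.011): print((proj(S,p-[0,0,dz])-[260,120])*5)"
```

```text
p [ 0.5187 -0.1214  0.125 ] F [-0.06 -0.49 -0.39] q6 -1.899 xyaw 177.6 op -0.0001 t 6.125
units to go (tool x,y): [ 0.33  0.34 -0.  ]
[ 6.54299535e-02  3.14087661e+00 -2.41001572e-05]
[[381.48002795 241.55414715]]
[[378.18293447 251.32272671]]
```

View pics/s4.png

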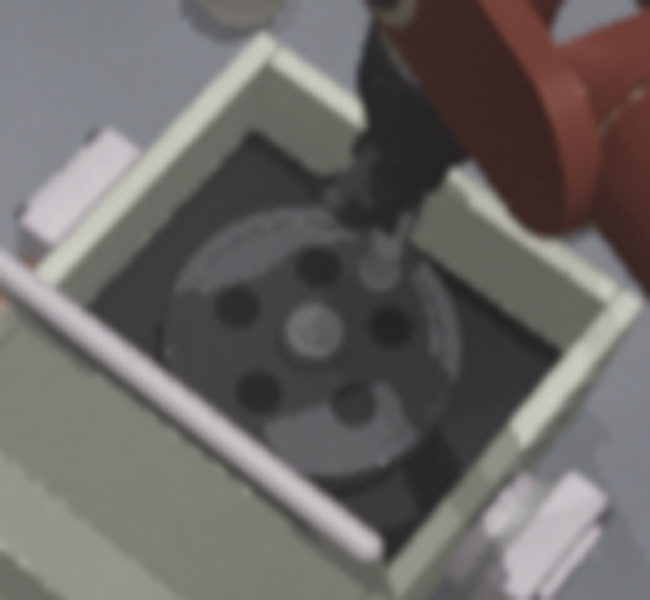

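View pics/t4.png

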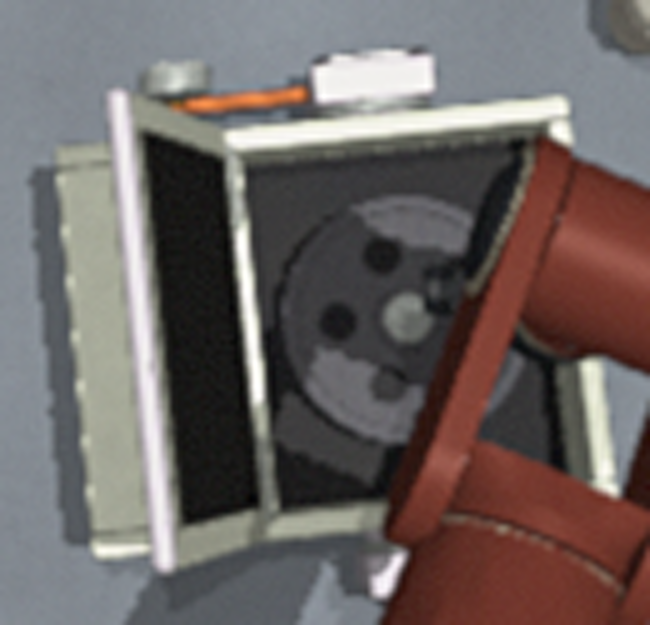

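```bash
python3 -c "
from h import *
S=ctrl.get_image('scene')
im=S['img'][120:200,305:390,::-1].astype(float); im=np.clip((im/255)**.5*255,0,255).astype('uint8')
cv2.imwrite('pics/s5.png',cv2.resize(im,None,fx=7,fy=7,interpolation=cv2.INTER_CUBIC))
R=cv2.Rodrigues(S['rvec'])[0];print(-R.T@S['tvec'])
o=ctrl.get_obs();p=np.array(o['tool_pos'])
for dz in(-.073,-.05,-.02,0,.011): print(dz,(proj(S,p-[0,0,dz])-[305,120])*7)
print((proj(S,[.516,-.1185,.132])-[305,120])*7)"
```

```text
[0.23950504 0.40375816 1.23078871]
-0.073 [[251.50066701 241.13873912]]
-0.05 [[240.82944691 272.77211037]]
-0.02 [[227.4615958  312.39927508]]
0 [[218.87769306 337.84507972]]
0.011 [[214.2634121  351.52348399]]
[[221.64232639 339.17195189]]
```

View pics/s5.png

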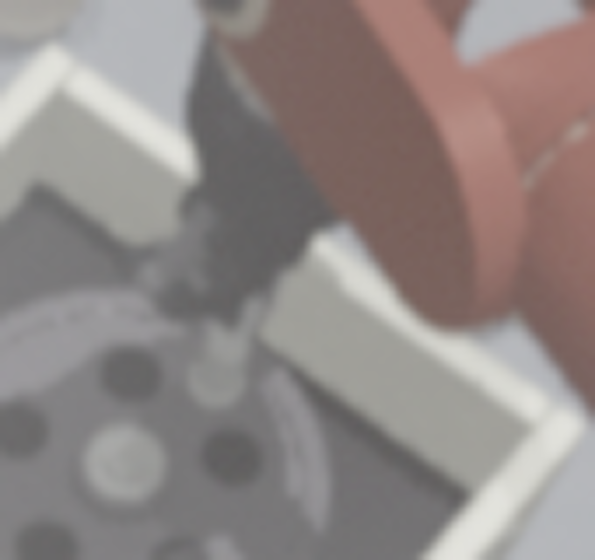

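```bash
python3 -c "
from h import *
S=ctrl.get_image('scene')
for z in(.2005,.1895,.2135,.25): print(z,(proj(S,[.5502,-.1167,z])-[225,100])*3)
im=cv2.imread('pics/s2.png')[40:240,200:420].astype(float); im=np.clip((im/255)**.45*255,0,255).astype('uint8')
cv2.imwrite('pics/s6.png',cv2.resize(im,None,fx=3,fy=3,interpolation=cv2.INTER_CUBIC))
"
```

```text
0.2005 [[315.83420849 139.42794458]]
0.1895 [[313.90765401 146.14033207]]
0.2135 [[318.15376385 131.3462866 ]]
0.25 [[324.92578079 107.75162459]]
```

View pics/s6.png

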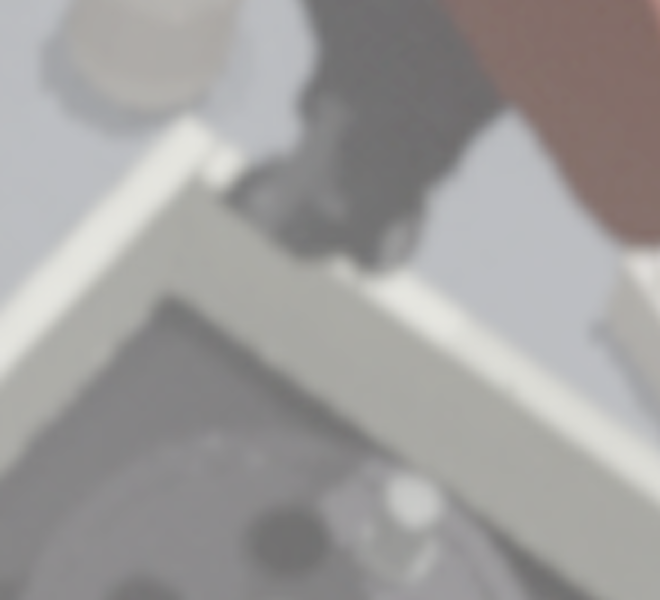

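The wheel's holes haven't moved and no force was felt, although the numbers say the tool overlaps the peg. So the fingertips must be higher than I assumed. I'll back off and check where they are.

```bash
python3 -m crank '[{"x":0,"y":0,"z":-1,"roll":0},{"x":-0.6,"y":0,"z":-1,"roll":0},{"x":0,"y":1,"z":-1,"roll":0},{"x":0,"y":1,"z":-1,"roll":0},{"x":0,"y":0,"z":0,"roll":0},{"x":0,"y":0,"z":0,"roll":0}]'; python3 -c "
from h import *
o=ctrl.get_obs();p=np.array(o['tool_pos'])
for n in('scene','top'):
  S=ctrl.get_image(n); c=proj(S,p)[0]; u,v=(c-40).astype(int); u=max(u,0)
  im=S['img'][v:v+80,u:u+80,::-1].astype(float); im=np.clip((im/255)**.5*255,0,255).astype('uint8')
  cv2.imwrite(f'pics/g_{n}.png',cv2.resize(im,None,fx=7,fy=7,interpolation=cv2.INTER_CUBIC))
  for dz in(-.073,-.019,0,.011): print(n,dz,(proj(S,p-[0,0,dz])-[u,v])*7)
"
```

```text
t: 7.08
tool_pos: [0.5545, -0.0346, 0.3263]
tool_rot: [-0.065, -3.14, 0.0]
contact_force: [-0.3, -1.5, -1.0]
opening: 0.0001
scene -0.073 [[312.78397043 153.37174208]]
scene -0.019 [[292.77835113 251.45345497]]
scene 0 [[286.18891532 283.75953565]]
scene 0.011 [[282.47315776 301.97681055]]
top -0.073 [[309.32196658 257.74896382]]
top -0.019 [[289.36373565 275.69066437]]
top 0 [[282.83022316 281.56404689]]
top 0.011 [[279.15474782 284.86816127]]
```

View pics/g_scene.png

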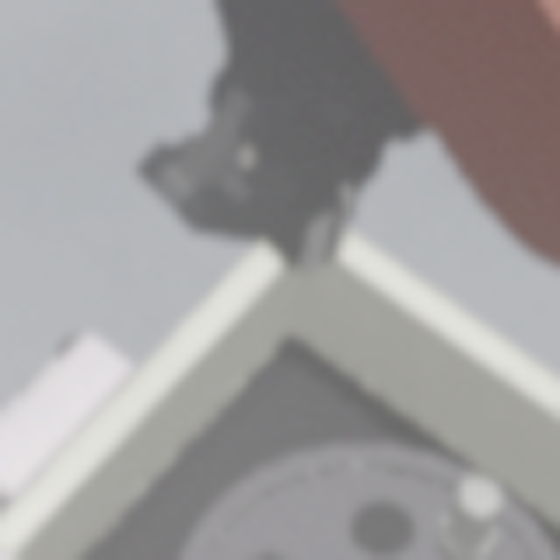

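View pics/g_top.png

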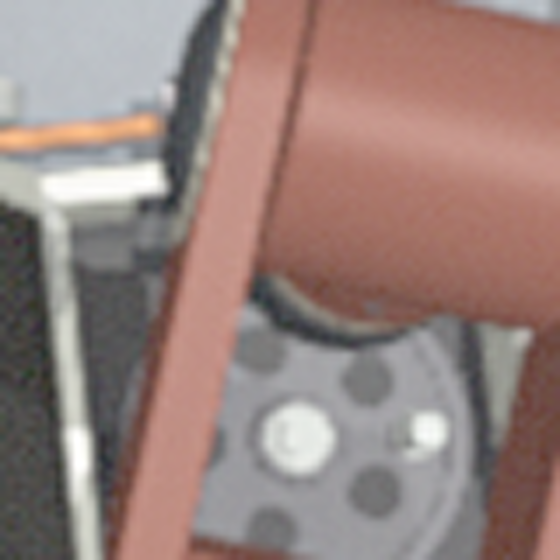

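The scene view puts the visible fingertips near crop (305,265). That is roughly 20 mm behind the stated tip at (282,302), which agrees with the missed contact. I'll go back behind the peg and go lower while watching Fz.

```bash
python3 -m crank '[{"x":0,"y":0,"z":0,"roll":-1},{"x":0,"y":0,"z":0,"roll":0}]' >/dev/null; python3 -c "
from h import *
goto(.544,-.1124)"
```

```text
p [ 0.5541 -0.0353  0.3251] F [-0.22 -0.38 -0.25] q6 -1.844 xyaw -175.7 op 0.0003 t 7.425
units to go (tool x,y): [ 0.26 -1.27 -0.  ]
```

```bash
python3 -m crank '[{"x":0.13,"y":-0.65,"z":0.5,"roll":0},{"x":0.13,"y":-0.62,"z":0.5,"roll":0},{"x":0,"y":0,"z":0.9,"roll":0},{"x":0,"y":0,"z":0.9,"roll":0},{"x":0,"y":0,"z":0.4,"roll":0},{"x":0,"y":0,"z":0.13,"roll":0},{"x":0,"y":0,"z":0,"roll":0}]'; python3 -c "
from h import *
goto(.544,-.1124)"
```

```text
t: 8.3
tool_pos: [0.545, -0.1119, 0.1272]
tool_rot: [0.121, -3.139, -0.0]
contact_force: [-0.2, 0.2, -0.2]
opening: -0.0
p [ 0.545  -0.1119  0.1272] F [-0.2   0.19 -0.16] q6 -1.984 xyaw -175.6 op -0.0 t 8.3
units to go (tool x,y): [ 0.02 -0.01  0.  ]
```

```bash
g(){ python3 -c "
from h import *
goto(.544,-.1124)"|head -1; }
python3 -m crank '[{"x":0,"y":0,"z":0.05,"roll":0},{"x":0,"y":0,"z":0.05,"roll":0}]'>/dev/null;g
python3 -m crank '[{"x":0,"y":0,"z":0.05,"roll":0},{"x":0,"y":0,"z":0.05,"roll":0}]'>/dev/null;g
python3 -m crank '[{"x":0,"y":0,"z":0.05,"roll":0},{"x":0,"y":0,"z":0,"roll":0}]'>/dev/null;g
```

```text
p [ 0.546  -0.112   0.1226] F [ 0.8  -0.03  0.26] q6 -1.985 xyaw -175.5 op -0.0 t 8.55
p [ 0.5452 -0.1117  0.1152] F [ 0.03  0.75 -0.43] q6 -1.985 xyaw -175.5 op -0.0001 t 8.8
p [ 0.5448 -0.1116  0.1117] F [ 0.22  0.97 -0.47] q6 -1.985 xyaw -175.5 op -0.0001 t 9.05
```

```bash
f(){ python3 -c "
from h import *
feel()"; }
python3 -m crank '[{"x":0.06,"y":-0.02,"z":0,"roll":0},{"x":0.06,"y":-0.02,"z":0,"roll":0}]' >/dev/null;f
python3 -m crank '[{"x":0.05,"y":0,"z":0,"roll":0}]' >/dev/null;f
python3 -m crank '[{"x":0.05,"y":0,"z":0,"roll":0}]' >/dev/null;f
python3 -m crank '[{"x":0.05,"y":0,"z":0,"roll":0}]' >/dev/null;f
```

```text
t 9.30 peg turned -3.3 resist 0.31 lat 0.29 Fz 1.31 | wheel-centre in tool [21.6 50.1] z 0.1123 | next row roll 0.50 x 0.096 y -0.049
t 9.43 peg turned 0.1 resist 0.15 lat 0.65 Fz -0.39 | wheel-centre in tool [18.5 50.1] z 0.1123 | next row roll 0.50 x 0.044 y -0.049
t 9.55 peg turned 3.3 resist -0.30 lat -0.62 Fz -0.77 | wheel-centre in tool [15.5 50. ] z 0.1123 | next row roll 0.50 x -0.005 y -0.050
t 9.68 peg turned 6.7 resist -0.13 lat 0.58 Fz 0.52 | wheel-centre in tool [12.5 50. ] z 0.1122 | next row roll 0.50 x -0.055 y -0.050
```

```bash
f(){ python3 -c "
from h import *
feel()"; }
python3 -m crank '[{"x":0.04,"y":0,"z":0,"roll":0}]' >/dev/null;f
python3 -m crank '[{"x":0.04,"y":0,"z":0,"roll":0}]' >/dev/null;f
python3 -c "
from h import *
S=ctrl.get_image('scene')
im=S['img'][120:200,305:390,::-1].astype(float); im=np.clip((im/255)**.5*255,0,255).astype('uint8')
cv2.imwrite('pics/s7.png',cv2.resize(im,None,fx=7,fy=7,interpolation=cv2.INTER_CUBIC))"
```

```text
t 9.80 peg turned 9.3 resist 0.05 lat -0.28 Fz 0.32 | wheel-centre in tool [10.2 50. ] z 0.1122 | next row roll 0.50 x -0.095 y -0.051
t 9.93 peg turned 12.0 resist 0.83 lat 0.24 Fz -0.41 | wheel-centre in tool [ 7.8 50. ] z 0.1122 | next row roll 0.50 x -0.134 y -0.051
```

View pics/s7.png

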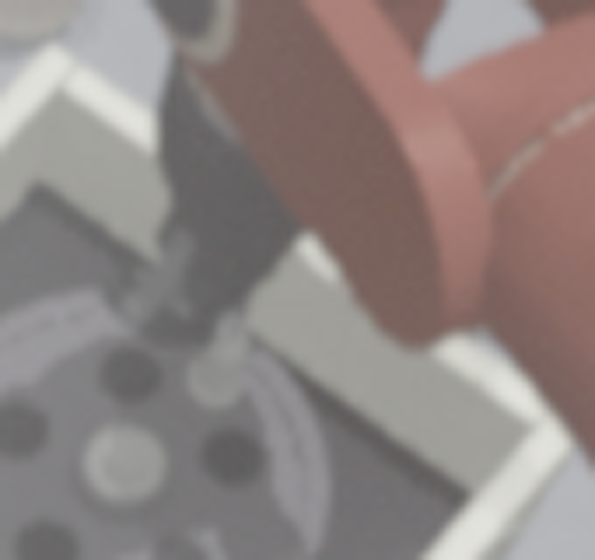

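```bash
f(){ python3 -c "
from h import *
feel()"; }
python3 -m crank '[{"x":0.04,"y":0,"z":0,"roll":0}]' >/dev/null;f
python3 -m crank '[{"x":0.04,"y":0,"z":0,"roll":0}]' >/dev/null;f
python3 -m crank '[{"x":0.04,"y":0,"z":0,"roll":0}]' >/dev/null;f
python3 -c "
from h import *
S=ctrl.get_image('scene')
im=S['img'][120:200,305:390,::-1].astype(float); im=np.clip((im/255)**.5*255,0,255).astype('uint8')
cv2.imwrite('pics/s8.png',cv2.resize(im,None,fx=7,fy=7,interpolation=cv2.INTER_CUBIC))"
```

```text
t 10.10 peg turned 14.5 resist 0.66 lat -0.60 Fz 0.55 | wheel-centre in tool [ 5.5 50. ] z 0.1122 | next row roll 0.50 x -0.172 y -0.051
t 10.22 peg turned 17.4 resist 0.18 lat -0.37 Fz -0.11 | wheel-centre in tool [ 3. 50.] z 0.1122 | next row roll 0.50 x -0.214 y -0.051
t 10.35 peg turned 20.3 resist -0.40 lat 0.15 Fz 0.82 | wheel-centre in tool [ 0.6 50. ] z 0.1122 | next row roll 0.50 x -0.254 y -0.051
```

View pics/s8.png

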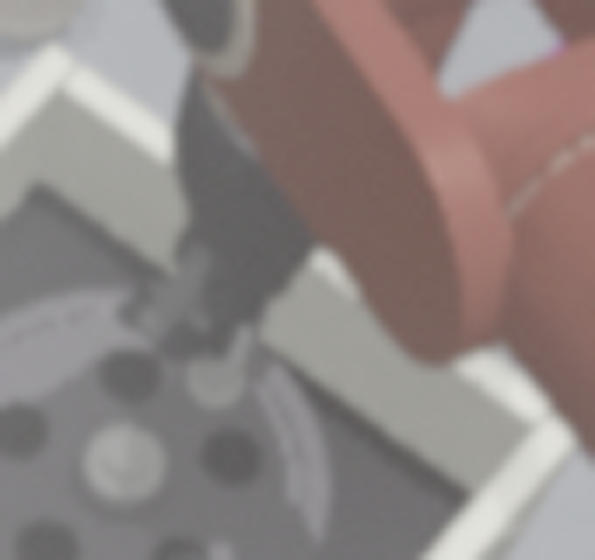

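```bash
python3 -c "
from h import *
T=ctrl.get_image('top')
for z in (.193,.204,.212,.266): print(proj(T,[.202,.591,z])*800/512)
y=np.array([.324,.945,0])
for s in(-.05,.05): print(proj(T,np.array([.202,.591,.204])+s*y)*800/512)
im=cv2.imread('pics/top0.png')[440:600,0:160].astype(float); im=np.clip((im/255)**.5*255,0,255).astype('uint8')
cv2.imwrite('pics/g0.png',cv2.resize(im,None,fx=4,fy=4,interpolation=cv2.INTER_CUBIC))"
```

```text
[[ 90.47611035 516.53611817]]
[[ 87.53612184 517.82793038]]
[[ 85.36128694 518.78353896]]
[[ 69.81771292 525.61328627]]
[[114.64877548 528.54743758]]
[[ 60.51581156 507.1449329 ]]
```

View pics/g0.png

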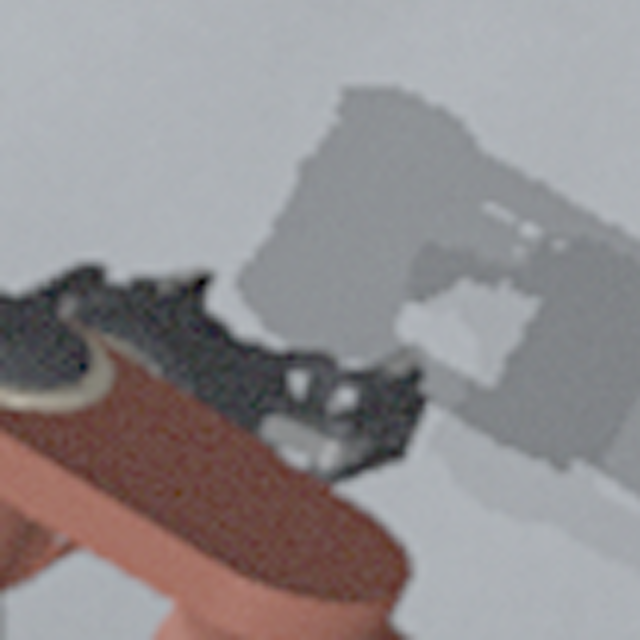

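Both the open-gripper view and the missed contacts put the shut fingertips about 20 mm higher than the stated 11 mm ahead of the TCP. I'll back off again and feel downwards.

```bash
g(){ python3 -c "
from h import *
goto(.544,-.1124)"|head -1; }
python3 -m crank '[{"x":-0.24,"y":0,"z":0,"roll":0},{"x":-0.24,"y":0,"z":0,"roll":0},{"x":0,"y":0,"z":0,"roll":0}]'>/dev/null;g
python3 -m crank '[{"x":0,"y":0,"z":0.04,"roll":0},{"x":0,"y":0,"z":0.04,"roll":0},{"x":0,"y":0,"z":0,"roll":0}]'>/dev/null;g
python3 -m crank '[{"x":0,"y":0,"z":0.04,"roll":0},{"x":0,"y":0,"z":0.04,"roll":0},{"x":0,"y":0,"z":0,"roll":0}]'>/dev/null;g
python3 -m crank '[{"x":0,"y":0,"z":0.04,"roll":0},{"x":0,"y":0,"z":0.04,"roll":0},{"x":0,"y":0,"z":0,"roll":0}]'>/dev/null;g
```

```text
p [ 0.5472 -0.114   0.1123] F [-0.07  0.03 -0.51] q6 -1.988 xyaw -175.5 op 0.0002 t 10.825
p [ 0.5453 -0.1139  0.1069] F [ 0.14  0.44 -0.36] q6 -1.988 xyaw -175.5 op 0.0001 t 11.2
p [ 0.5456 -0.114   0.1023] F [0.17 0.38 0.15] q6 -1.988 xyaw -175.5 op 0.0 t 11.575
p [ 0.5456 -0.1139  0.0974] F [-0.34 -0.39  0.17] q6 -1.988 xyaw -175.5 op 0.0 t 11.95
```

TCP at 0.097 with no touch confirms the fingertips really are higher. Now approaching the peg.

```bash
f(){ python3 -c "
from h import *
feel()"; }
python3 -m crank '[{"x":0.06,"y":0,"z":0,"roll":0},{"x":0.05,"y":0,"z":0,"roll":0}]' >/dev/null;f
python3 -m crank '[{"x":0.04,"y":0,"z":0,"roll":0}]' >/dev/null;f
python3 -m crank '[{"x":0.04,"y":0,"z":0,"roll":0}]' >/dev/null;f
python3 -m crank '[{"x":0.04,"y":0,"z":0,"roll":0}]' >/dev/null;f
```

```text
t 12.20 peg turned -4.6 resist -0.11 lat -0.77 Fz -0.21 | wheel-centre in tool [22.7 50. ] z 0.0979 | next row roll 0.50 x 0.115 y -0.051
t 12.32 peg turned -1.9 resist 0.53 lat -0.65 Fz -0.48 | wheel-centre in tool [20.3 50. ] z 0.0978 | next row roll 0.50 x 0.074 y -0.051
t 12.45 peg turned -0.3 resist 6.13 lat 0.36 Fz -1.81 | wheel-centre in tool [18.9 50. ] z 0.0981 | next row roll 0.50 x 0.050 y -0.050
t 12.57 peg turned 1.0 resist 7.48 lat -0.22 Fz -4.35 | wheel-centre in tool [17.7 50.1] z 0.0983 | next row roll 0.50 x 0.030 y -0.049
```

Contact, right where it should be (centre 19 mm ahead). Now following the circle, feeling at each row.

```bash
f(){ python3 -c "
from h import *
feel()"; }
python3 -m crank '[{"x":0.052,"y":-0.02,"z":0,"roll":0.5}]' >/dev/null;f
python3 -m crank '[{"x":0.052,"y":-0.02,"z":0,"roll":0.5}]' >/dev/null;f
```

```text
t 12.70 peg turned 4.2 resist 8.91 lat 0.85 Fz -3.68 | wheel-centre in tool [18.  50.1] z 0.0983 | next row roll 0.50 x 0.035 y -0.049
t 12.82 peg turned 7.3 resist 9.46 lat 2.69 Fz -4.27 | wheel-centre in tool [18.3 50.2] z 0.0983 | next row roll 0.50 x 0.040 y -0.048
```

```bash
f(){ python3 -c "
from h import *
feel()"; }
python3 -m crank '[{"x":0.048,"y":-0.025,"z":0,"roll":0.5}]' >/dev/null;f
python3 -m crank '[{"x":0.048,"y":-0.025,"z":0,"roll":0.5}]' >/dev/null;f
python3 -c "
from h import *
S=ctrl.get_image('scene')
im=S['img'][120:230,280:390,::-1].astype(float); im=np.clip((im/255)**.5*255,0,255).astype('uint8')
cv2.imwrite('pics/s9.png',cv2.resize(im,None,fx=5.4,fy=5.4,interpolation=cv2.INTER_CUBIC))"
```

```text
t 12.95 peg turned 10.2 resist 11.20 lat 5.05 Fz -4.75 | wheel-centre in tool [18.8 50.2] z 0.0983 | next row roll 0.50 x 0.048 y -0.047
t 13.07 peg turned 13.1 resist 11.30 lat 6.99 Fz -5.09 | wheel-centre in tool [19.3 50.3] z 0.0984 | next row roll 0.50 x 0.057 y -0.047
```

View pics/s9.png

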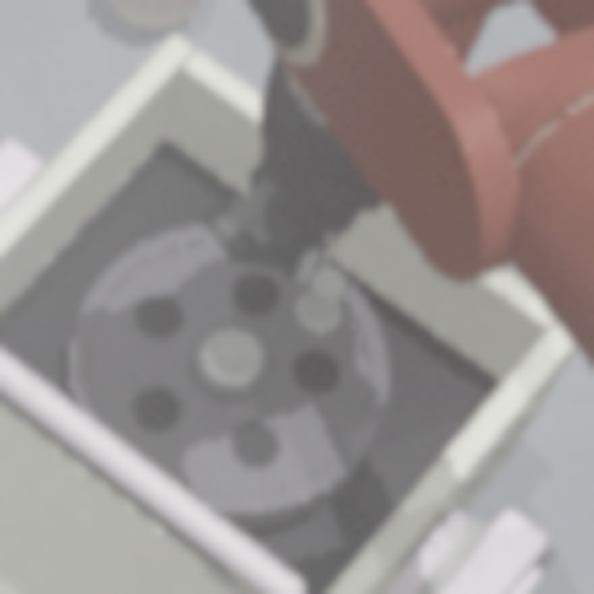

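The view shows the wheel turning with the finger on the peg (peg near crop (320,300)). The sideways force is building, so I'll ease inward a little.

```bash
f(){ python3 -c "
from h import *
feel()"; }
python3 -m crank '[{"x":0.05,"y":-0.005,"z":0,"roll":0.5}]' >/dev/null;f
python3 -m crank '[{"x":0.05,"y":-0.005,"z":0,"roll":0.5}]' >/dev/null;f
```

```text
t 13.25 peg turned 15.8 resist 11.83 lat 4.07 Fz -6.90 | wheel-centre in tool [19.9 49.9] z 0.0985 | next row roll 0.50 x 0.067 y -0.053
t 13.38 peg turned 19.0 resist 13.89 lat 3.62 Fz -7.15 | wheel-centre in tool [20.2 49.6] z 0.0986 | next row roll 0.50 x 0.072 y -0.057
```

```bash
f(){ python3 -c "
from h import *
feel()"; }
python3 -m crank '[{"x":0.053,"y":-0.01,"z":0.015,"roll":0.5}]' >/dev/null;f
python3 -m crank '[{"x":0.053,"y":-0.01,"z":0.015,"roll":0.5}]' >/dev/null;f
```

```text
t 13.50 peg turned 21.8 resist 14.17 lat 3.51 Fz -3.69 | wheel-centre in tool [20.8 49.6] z 0.0983 | next row roll 0.50 x 0.082 y -0.058
t 13.62 peg turned 24.6 resist 14.99 lat 2.47 Fz -2.30 | wheel-centre in tool [21.3 49.4] z 0.0982 | next row roll 0.50 x 0.091 y -0.061
```

```bash
f(){ python3 -c "
from h import *
feel()"; }
python3 -m crank '[{"x":0.053,"y":-0.012,"z":0.005,"roll":0.5}]' >/dev/null;f
python3 -m crank '[{"x":0.053,"y":-0.012,"z":0.005,"roll":0.5}]' >/dev/null;f
```

```text
t 13.75 peg turned 27.8 resist 14.52 lat 2.75 Fz -2.65 | wheel-centre in tool [21.5 49.2] z 0.0983 | next row roll 0.50 x 0.095 y -0.063
t 13.88 peg turned 31.3 resist 13.68 lat 2.95 Fz -1.46 | wheel-centre in tool [21.5 49.1] z 0.0982 | next row roll 0.50 x 0.094 y -0.065
```

```bash
f(){ python3 -c "
from h import *
feel()"; }
python3 -m crank '[{"x":0.053,"y":-0.014,"z":0.003,"roll":0.5}]' >/dev/null;f
python3 -m crank '[{"x":0.053,"y":-0.014,"z":0.003,"roll":0.5}]' >/dev/null;f
```

```text
t 14.00 peg turned 35.0 resist 13.19 lat 1.88 Fz -2.01 | wheel-centre in tool [21.2 49.1] z 0.0981 | next row roll 0.50 x 0.089 y -0.065
t 14.12 peg turned 39.0 resist 11.52 lat 1.85 Fz -0.41 | wheel-centre in tool [20.7 49.1] z 0.0980 | next row roll 0.50 x 0.081 y -0.066
```

```bash
f(){ python3 -c "
from h import *
feel()"; }
python3 -m crank '[{"x":0.05,"y":-0.016,"z":0,"roll":0.5}]' >/dev/null;f
python3 -m crank '[{"x":0.05,"y":-0.016,"z":0,"roll":0.5}]' >/dev/null;f
python3 -m crank '[{"x":0.05,"y":-0.016,"z":0,"roll":0.5}]' >/dev/null;f
```

```text
t 14.25 peg turned 43.0 resist 8.73 lat 1.37 Fz 0.67 | wheel-centre in tool [20.2 49.1] z 0.0980 | next row roll 0.50 x 0.073 y -0.065
t 14.38 peg turned 47.0 resist 7.77 lat 1.72 Fz 1.85 | wheel-centre in tool [19.7 49.1] z 0.0978 | next row roll 0.50 x 0.064 y -0.065
t 14.50 peg turned 51.0 resist 5.90 lat 2.28 Fz 3.08 | wheel-centre in tool [19.2 49.1] z 0.0978 | next row roll 0.50 x 0.055 y -0.066
```

```bash
f(){ python3 -c "
from h import *
feel()"; }
python3 -m crank '[{"x":0.05,"y":-0.016,"z":-0.01,"roll":0.5}]' >/dev/null;f
python3 -m crank '[{"x":0.048,"y":-0.016,"z":-0.01,"roll":0.5}]' >/dev/null;f
python3 -m crank '[{"x":0.045,"y":-0.016,"z":0,"roll":0.45}]' >/dev/null;f
```

```text
t 14.62 peg turned 55.3 resist 4.33 lat 3.43 Fz 0.64 | wheel-centre in tool [18.4 49.1] z 0.0978 | next row roll 0.50 x 0.043 y -0.065
t 14.75 peg turned 59.4 resist 4.06 lat 2.84 Fz -0.35 | wheel-centre in tool [17.8 49.3] z 0.0979 | next row roll 0.50 x 0.033 y -0.062
t 14.88 peg turned 62.8 resist 3.42 lat 2.41 Fz 1.13 | wheel-centre in tool [17.5 49.7] z 0.0976 | next row roll 0.50 x 0.028 y -0.056
```

```bash
f(){ python3 -c "
from h import *
feel()"; }
python3 -m crank '[{"x":0.044,"y":-0.014,"z":0,"roll":0.45}]' >/dev/null;f
python3 -m crank '[{"x":0.035,"y":-0.01,"z":0,"roll":0.35}]' >/dev/null;f
python3 -m crank '[{"x":0,"y":0,"z":0,"roll":0}]' >/dev/null;f
```

```text
t 15.00 peg turned 65.9 resist 3.27 lat 1.82 Fz 0.52 | wheel-centre in tool [17.6 49.8] z 0.0976 | next row roll 0.50 x 0.028 y -0.054
t 15.12 peg turned 68.4 resist 3.05 lat 1.12 Fz 1.30 | wheel-centre in tool [17.4 49.7] z 0.0975 | next row roll 0.50 x 0.027 y -0.055
t 15.25 peg turned 68.9 resist 2.03 lat 1.00 Fz 1.70 | wheel-centre in tool [16.8 50.3] z 0.0972 | next row roll 0.50 x 0.016 y -0.046
```

Peak was about 15 N near 26°. It fell to 5 N near 54°, the head's top, and is now 2–3 N at 69°, about 14° past the top. Backing straight off the peg.

```bash

python3 -m crank '[{"x":-0.05,"y":0,"z":0,"roll":0},{"x":-0.15,"y":0,"z":0,"roll":0},{"x":-0.15,"y":0,"z":0,"roll":0},{"x":0,"y":0,"z":0,"roll":0}]' >/dev/null; python3 -c "
from h import *
feel()
"
python3 -m crank '[{"x":0,"y":0,"z":-0.6,"roll":0},{"x":0,"y":0,"z":-1,"roll":0},{"x":0,"y":0,"z":-1,"roll":0},{"x":0,"y":0,"z":-1,"roll":0},{"x":0,"y":0,"z":-1,"roll":0},{"x":0,"y":0,"z":-1,"roll":0},{"x":0,"y":0,"z":0,"roll":0}]'; python3 -c "
from h import *
goto(.5,.2)
S=ctrl.get_image('scene');crop(S,225,120,170,170,3.5,'pics/s10.png');T=ctrl.get_image('top');crop(T,220,160,130,125,4,'pics/t10.png')"
```

```text
t 15.75 peg turned 45.5 resist 0.33 lat -0.15 Fz -0.39 | wheel-centre in tool [37.7 50.9] z 0.0961 | next row roll 0.50 x 0.364 y -0.036
t: 16.62
tool_pos: [0.4857, -0.1232, 0.4391]
tool_rot: [1.625, 2.676, 0.003]
contact_force: [0.1, -0.3, 0.1]
opening: -0.0002
p [ 0.4857 -0.1232  0.4391] F [ 0.11 -0.33  0.1 ] q6 -0.876 xyaw 117.4 op -0.0002 t 16.625
units to go (tool x,y): [ 4.67  2.69 -0.02]
```

View pics/s10.png

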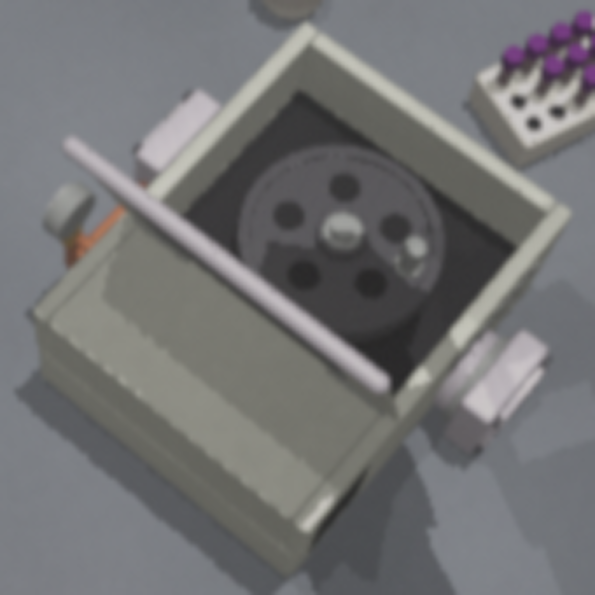

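View pics/t10.png

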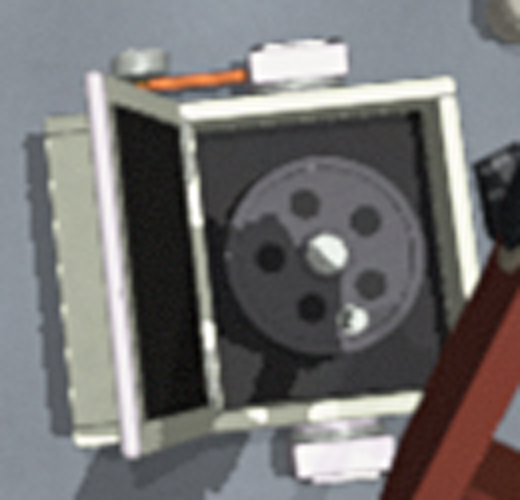

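```bash
python3 -c "
from h import *
S=ctrl.get_image('scene');T=ctrl.get_image('top')
for P in(at_z(T,(220+355/4-.4,160+318/4-.4),.132),at_z(S,(225+416/3.5-.36,120+246/3.5-.36),.132)):
  d=P[:2]-C;a=np.degrees(np.arctan2(d[1],d[0]));print(P,np.linalg.norm(d),a,'turned',-86-a)"
```

```text
[ 0.46592259 -0.08529818  0.132     ] 0.05022774566884149 -158.02148594252333 turned 72.02148594252333
[ 0.46356802 -0.08881842  0.132     ] 0.05378150928135573 -155.48174919855933 turned 69.48174919855933
```

Both views put the peg at radius 50–54 mm, turned about 70.5°, so the wheel stayed put some 15° past the top. Next is the lid: turn the tool so its -x faces the closing direction, then cross over the lid at height.

```bash

python3 -m crank '[{"x":0,"y":0,"z":-0.5,"roll":1},{"x":0,"y":0,"z":0,"roll":1},{"x":0,"y":0,"z":0,"roll":0.97},{"x":0,"y":0,"z":0,"roll":0}]' >/dev/null; python3 -c "
from h import *
goto(.4867,.142)
"
```

```text
p [ 0.4842 -0.1226  0.4601] F [ 0.06 -0.15 -0.96] q6 -0.521 xyaw 97.1 op 0.0 t 17.325
units to go (tool x,y): [4.37 0.59 0.01]
```

```bash

python3 -m crank '[{"x":0.73,"y":0.1,"z":0,"roll":0},{"x":0.73,"y":0.1,"z":0,"roll":0},{"x":0.73,"y":0.1,"z":0,"roll":0},{"x":0.73,"y":0.1,"z":0,"roll":0},{"x":0.73,"y":0.1,"z":0,"roll":0},{"x":0.72,"y":0.09,"z":0,"roll":0},{"x":0,"y":0,"z":0,"roll":0}]'; python3 -c "
from h import *
goto(.4867,.142)
S=ctrl.get_image('scene');crop(S,200,100,190,190,3,'pics/s11.png')
p=np.array(ctrl.get_obs()['tool_pos'])
for dz in (0,.023): print((proj(S,p+[0,0,dz])-[200,100])*3)"
```

```text
t: 18.2
tool_pos: [0.487, 0.1439, 0.4606]
tool_rot: [-2.073, -2.358, 0.003]
contact_force: [-0.2, -0.3, -0.2]
opening: -0.0002
p [0.487  0.1439 0.4606] F [-0.21 -0.33 -0.21] q6 0.012 xyaw 97.4 op -0.0002 t 18.2
units to go (tool x,y): [-0.03 -0.01  0.  ]
[[215.33058961 250.93939704]]
[[216.66469998 233.64304124]]
```

View pics/s11.png

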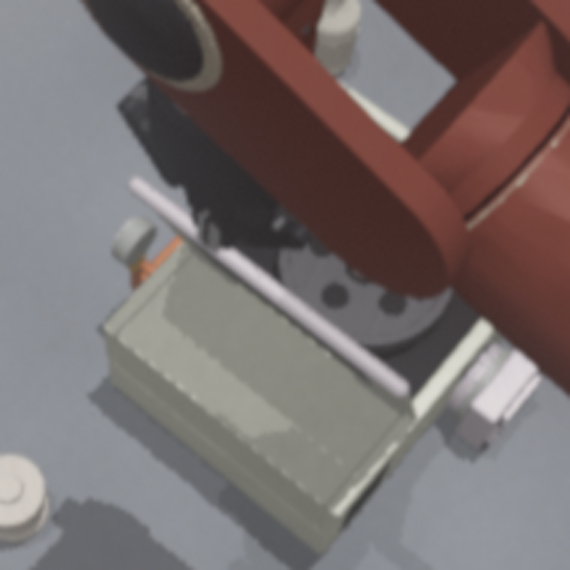

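The scene view shows the fingertips near crop (215,245), outboard of and above the hem. Descending outside the lid.

```bash

python3 -m crank '[{"x":0,"y":0,"z":0.8,"roll":0},{"x":0,"y":0,"z":0.8,"roll":0},{"x":0,"y":0,"z":0.8,"roll":0},{"x":0,"y":0,"z":0.5,"roll":0},{"x":0,"y":0,"z":0,"roll":0}]' >/dev/null; cat >> h.py <<'E'
H=np.array([.500,.033,.1435]); e=np.array([-.121,.993])
def lid(ds=.023):
    o=ctrl.get_obs(); p=np.array(o["tool_pos"]); F=np.array(o["contact_force"])
    d=(p[:2]-H[:2])@e; h=p[2]+ds-H[2]; c=d-.011
    print(f"t {o['t']:.2f} d {d:.3f} corner ({c:.3f},{h:.3f}) r {np.hypot(c,h):.3f} ang {np.arctan2(h,-c):.2f} Fout {F[:2]@e:.1f} Fz {F[2]:.1f} z {p[2]:.4f}")
E
python3 -c "
from h import *
lid()"
```

```text
t 18.88 d 0.108 corner (0.097,0.164) r 0.191 ang 2.11 Fout -0.2 Fz 0.2 z 0.2845
```

```bash
l(){ python3 -c "
from h import *
lid()"; }
python3 -m crank '[{"x":-0.25,"y":0,"z":0,"roll":0},{"x":-0.2,"y":0,"z":0,"roll":0}]' >/dev/null; l
python3 -m crank '[{"x":-0.2,"y":0,"z":0,"roll":0}]' >/dev/null; l
python3 -m crank '[{"x":-0.2,"y":0,"z":0,"roll":0}]' >/dev/null; l
python3 -m crank '[{"x":-0.2,"y":0,"z":0,"roll":0}]' >/dev/null; l
```

```text
t 19.12 d 0.081 corner (0.070,0.170) r 0.184 ang 1.96 Fout 0.0 Fz 0.0 z 0.2906
t 19.25 d 0.070 corner (0.059,0.170) r 0.180 ang 1.91 Fout 4.8 Fz 3.3 z 0.2904
t 19.38 d 0.058 corner (0.047,0.170) r 0.176 ang 1.84 Fout 5.8 Fz 4.0 z 0.2902
t 19.50 d 0.046 corner (0.035,0.169) r 0.172 ang 1.78 Fout 3.3 Fz 3.8 z 0.2892
```

```bash
l(){ python3 -c "
from h import *
lid()"; }
python3 -m crank '[{"x":-0.2,"y":0,"z":0,"roll":0},{"x":-0.2,"y":0,"z":0,"roll":0},{"x":-0.2,"y":0,"z":0,"roll":0},{"x":-0.23,"y":0,"z":0.016,"roll":0}]' >/dev/null; l
python3 -m crank '[{"x":-0.227,"y":0,"z":0.035,"roll":0},{"x":-0.224,"y":0,"z":0.053,"roll":0},{"x":-0.22,"y":0,"z":0.07,"roll":0}]' >/dev/null; l
```

```text
t 20.00 d -0.004 corner (-0.015,0.167) r 0.167 ang 1.48 Fout 2.7 Fz 1.8 z 0.2870
t 20.38 d -0.045 corner (-0.056,0.157) r 0.167 ang 1.23 Fout 2.3 Fz 1.5 z 0.2777
```

```bash
l(){ python3 -c "
from h import *
lid()"; }
python3 -m crank '[{"x":-0.213,"y":0,"z":0.088,"roll":0},{"x":-0.205,"y":0,"z":0.104,"roll":0},{"x":-0.196,"y":0,"z":0.12,"roll":0},{"x":-0.186,"y":0,"z":0.136,"roll":0}]' >/dev/null; l
python3 -c "
from h import *
S=ctrl.get_image('scene');crop(S,200,100,190,190,3,'pics/s12.png')"
```

```text
t 20.88 d -0.092 corner (-0.103,0.130) r 0.166 ang 0.90 Fout 0.9 Fz 2.1 z 0.2502
```

View pics/s12.png

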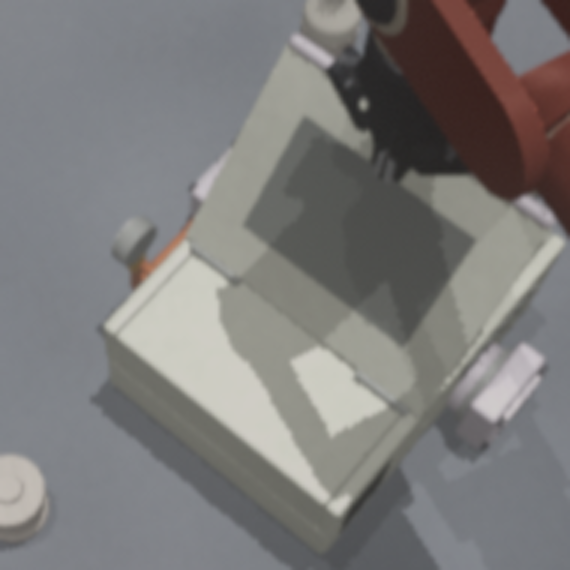

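The lid is following the fingers at about 50°, with the fingertips on the plate near crop (390,175). Continuing down the arc.

```bash
l(){ python3 -c "
from h import *
lid()"; }
python3 -m crank '[{"x":-0.174,"y":0,"z":0.15,"roll":0},{"x":-0.162,"y":0,"z":0.164,"roll":0},{"x":-0.148,"y":0,"z":0.176,"roll":0},{"x":-0.134,"y":0,"z":0.187,"roll":0}]' >/dev/null; l
python3 -m crank '[{"x":-0.118,"y":0,"z":0.197,"roll":0},{"x":-0.102,"y":0,"z":0.206,"roll":0},{"x":-0.08,"y":0,"z":0.21,"roll":0}]' >/dev/null; l
```

```text
t 21.43 d -0.129 corner (-0.140,0.089) r 0.166 ang 0.57 Fout -0.9 Fz 1.6 z 0.2096
t 21.80 d -0.147 corner (-0.158,0.052) r 0.166 ang 0.32 Fout -0.8 Fz 0.7 z 0.1725
```

```bash
l(){ python3 -c "
from h import *
lid()"; }
python3 -m crank '[{"x":-0.05,"y":0,"z":0.18,"roll":0},{"x":-0.03,"y":0,"z":0.18,"roll":0}]' >/dev/null; l
python3 -m crank '[{"x":-0.01,"y":0,"z":0.12,"roll":0}]' >/dev/null; l
python3 -m crank '[{"x":0,"y":0,"z":0.08,"roll":0}]' >/dev/null; l
```

```text
t 22.05 d -0.152 corner (-0.163,0.031) r 0.165 ang 0.19 Fout -1.3 Fz 0.8 z 0.1510
t 22.18 d -0.152 corner (-0.163,0.023) r 0.165 ang 0.14 Fout -0.3 Fz -0.4 z 0.1437
t 22.30 d -0.152 corner (-0.163,0.019) r 0.164 ang 0.12 Fout -0.7 Fz 1.1 z 0.1393
```

```bash
l(){ python3 -c "
from h import *
lid()"; }
python3 -m crank '[{"x":0,"y":0,"z":0.06,"roll":0}]' >/dev/null; l
python3 -m crank '[{"x":0,"y":0,"z":0.05,"roll":0}]' >/dev/null; l
python3 -m crank '[{"x":0,"y":0,"z":0.04,"roll":0}]' >/dev/null; l
python3 -m crank '[{"x":0,"y":0,"z":0.04,"roll":0}]' >/dev/null; l
```

```text
t 22.43 d -0.152 corner (-0.163,0.016) r 0.164 ang 0.10 Fout -0.7 Fz 0.8 z 0.1362
t 22.55 d -0.152 corner (-0.163,0.013) r 0.164 ang 0.08 Fout -0.6 Fz 0.6 z 0.1334
t 22.68 d -0.152 corner (-0.163,0.010) r 0.163 ang 0.06 Fout -0.1 Fz 1.0 z 0.1310
t 22.80 d -0.152 corner (-0.163,0.008) r 0.163 ang 0.05 Fout -0.4 Fz 0.1 z 0.1286
```

```bash
l(){ python3 -c "
from h import *
lid()"; }
for i in 1; do python3 -m crank '[{"x":0,"y":0,"z":0.035,"roll":0}]' >/dev/null; l; done
python3 -m crank '[{"x":0,"y":0,"z":0.035,"roll":0}]' >/dev/null; l
python3 -m crank '[{"x":0,"y":0,"z":0.03,"roll":0}]' >/dev/null; l
python3 -c "
from h import *
S=ctrl.get_image('scene');crop(S,220,100,170,190,3,'pics/s13.png');S=ctrl.get_image('top');crop(S,220,150,150,135,4,'pics/t13.png')"
```

```text
t 22.93 d -0.152 corner (-0.163,0.006) r 0.163 ang 0.04 Fout -0.6 Fz 0.9 z 0.1264
t 23.05 d -0.152 corner (-0.163,0.004) r 0.163 ang 0.02 Fout 0.3 Fz 0.7 z 0.1242
t 23.18 d -0.152 corner (-0.163,0.002) r 0.163 ang 0.01 Fout -0.7 Fz 0.0 z 0.1224
```

View pics/s13.png

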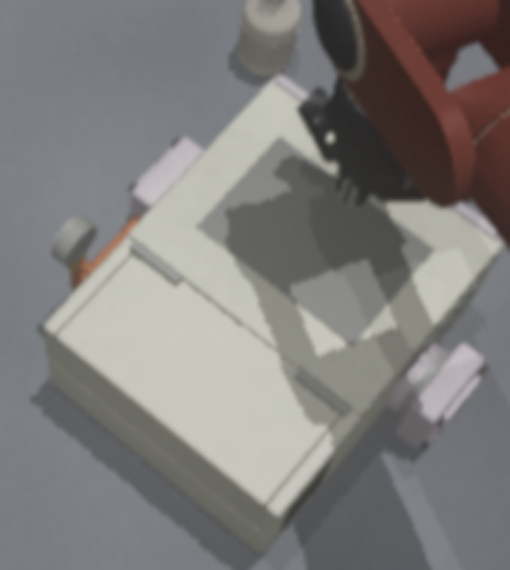

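Nearly flat. Pressing on until the seat is felt.

```bash
l(){ python3 -c "
from h import *
lid()"; }
python3 -m crank '[{"x":0,"y":0,"z":0.03,"roll":0}]' >/dev/null; l
python3 -m crank '[{"x":0,"y":0,"z":0.03,"roll":0}]' >/dev/null; l
python3 -m crank '[{"x":0,"y":0,"z":0.03,"roll":0}]' >/dev/null; l
python3 -m crank '[{"x":0,"y":0,"z":0.02,"roll":0}]' >/dev/null; l
```

```text
t 23.40 d -0.152 corner (-0.163,0.000) r 0.163 ang 0.00 Fout -0.2 Fz 1.1 z 0.1207
t 23.52 d -0.152 corner (-0.163,-0.002) r 0.163 ang -0.01 Fout 0.2 Fz -0.5 z 0.1188
t 23.65 d -0.152 corner (-0.163,-0.002) r 0.163 ang -0.01 Fout 2.1 Fz 11.2 z 0.1183
t 23.77 d -0.152 corner (-0.163,-0.002) r 0.163 ang -0.01 Fout 3.0 Fz 14.5 z 0.1183
```

Firm seat felt, with Fz jumping to 14 N. Lifting clear and checking.

```bash

python3 -m crank '[{"x":0,"y":0,"z":0,"roll":0},{"x":0,"y":0,"z":-0.1,"roll":0},{"x":0,"y":0,"z":-0.5,"roll":0},{"x":0,"y":0,"z":-1,"roll":0},{"x":0,"y":0,"z":-1,"roll":0},{"x":0,"y":0,"z":-1,"roll":0},{"x":0,"y":0,"z":-1,"roll":0},{"x":0,"y":0,"z":-1,"roll":0},{"x":0,"y":0,"z":0,"roll":0},{"x":0,"y":0,"z":0,"roll":0}]'; python3 -c "
from h import *
for n in('scene','top'):
  S=ctrl.get_image(n); cv2.imwrite(f'pics/{n}_end.png',cv2.resize(S['img'][:,:,::-1],(800,600),interpolation=cv2.INTER_CUBIC))"
```

```text
t: 25.02
tool_pos: [0.5196, -0.1178, 0.4512]
tool_rot: [-2.081, -2.353, 0.0]
contact_force: [0.6, -0.7, -0.2]
opening: 0.0003
```

View pics/scene_end.png

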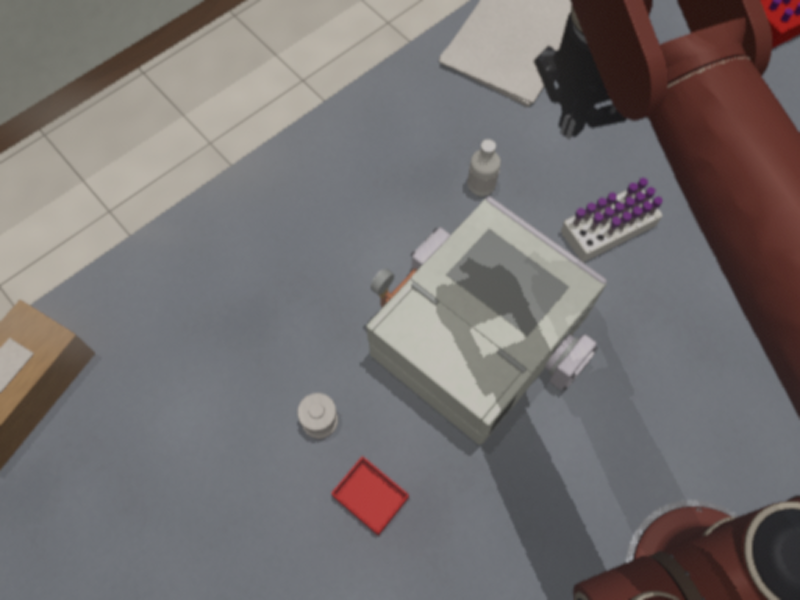

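View pics/top_end.png

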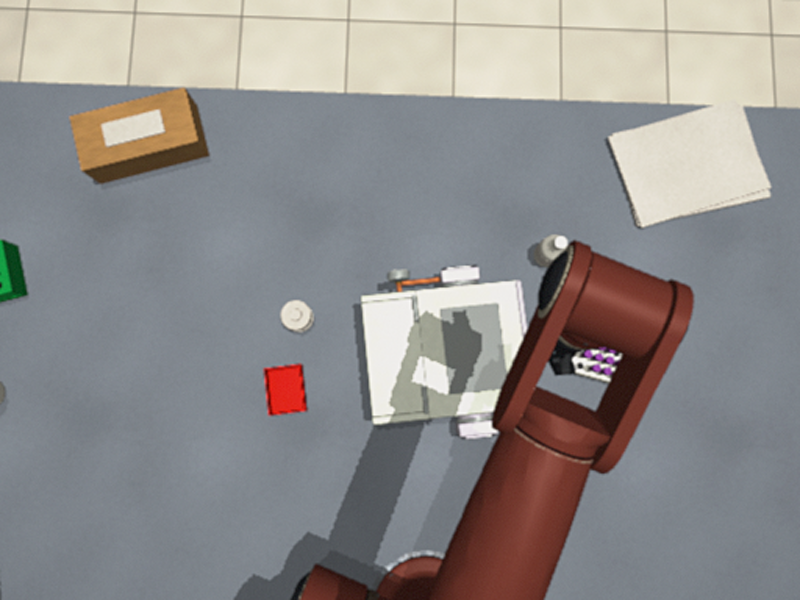

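The lid lies flat with its hem on the rim. The bottle (485,165), rack (610,215), filter (317,415) and box (370,495) are where they started, and the arm is clear. Handing in.

```bash
python3 -c "
from station import ctrl
print(ctrl.finish_job())"
```

```text
the job is handed in; nothing more can be done
None
```

I turned the flywheel clockwise over the compression by pushing the peg with the shut fingertips, then closed the lid gently and handed the job in at about 25 s of the 72 s. The hand-in gave no verdict.

- **Wheel:** The resistance peaked at about 15 N near 26° of turn. It fell to 5 N near 54°, the head's top, and was 2–3 N where I stopped. After I backed off, the cameras put the peg at about 70.5° (69.5° and 72° in the two views). That is roughly 15° past the top, inside the 0–33° window. I could not check the wheel after the lid closed.
- **Lid:** It followed the fingers down and seated with a clear stop; the last push read 14.5 N. The final pictures show it lying flat. I did not measure its angle directly.
- **Bystanders:** The rack, bottle, box and filter appear at the same pixel positions as at the start, and the arm was clear of everything.
- **Disagreement:** The task says the fingertips stand 11 mm ahead of the TCP, but the shut tips were actually some 20–30 mm behind it. My first two approaches passed over the peg without touching it, so I lowered the tool by feel until it made contact.

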